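Push the saucepan into the splash guard and fold its wings in

ROBOT

A 6-joint arm with a two-finger parallel gripper is mounted at the origin on a cart in front of the work surface, level with it; the furniture and walls round the work are solid. World frame = base frame: x ahead of the robot, y to its left, z up, the work surface at z = 0. Lengths are in m, angles in degrees, forces in N, time in s.
With the tool pointing down it reaches from about 0.375 to 0.9 m from the base axis. Payload 3.1 kg.
Tool frame: the origin (TCP) lies at the very end of the fingers, on their centre line; the grasp point (between the pads) lies 19 mm behind it; z points along the fingers, y is the line along which they close (so a half turn about z gives the same grasp; the last joint's range is limited). The gripper opens to 87 mm and grips with 3 to 60 N. Pads are 19 mm wide; open, the fingers measure 117 mm over their backs; the gripper's body (75 mm by 190 mm) begins 51 mm behind the grasp point.
Start: joints at [64.143, 30.224, 82.088, -0, 67.689, -10.227], TCP at [0.168, 0.602, 0.223] pointing down, gripper open.
Joint ranges: [-176.69, 176.69], [-43.24, 126.21], [12.49, 139.97], [-82, 262], [0, 151.66], [-163.58, 163.58]. Speed limits (degrees/s): [159.86, 159.86, 180, 180, 180, 180].

INTERFACE

Orientations are given as a 3x3 rotation matrix whose columns are the frame's x, y, z axes.
In Python, from rig import * gives the robot as it stands.
- The arm moves only by the tool jog_arm, never from a script. Its arguments are lists of equal length, an entry for each row: "delta_pos": the shift along the world's x, y, z in cm, a list of three; "turn": the turn about the world's z in degrees; "grip": the closure, from 0 (fully open) to 1 (shut). In form: {"delta_pos": [[x, y, z], ...], "turn": [turn, ...], "grip": [grip, ...]}. A call has 1 to 12 rows; each row is the pose to reach, as a shift and turn from the pose commanded when the call began; what a row does not reach only later rows make up. A row lasts 1/8 s, in which the tool goes at most 62.5 mm and 10.7 degrees, less where a joint would pass 70% of its speed; a pose out of reach is approached as far as the arm can. A call with a gripper value outside its range is refused whole. The fingers move at their own pace and stop on an object; the grip force is fixed at half the most. Time passes only in rows, so rows that repeat a pose let the fingers close. It gives the time, the measured TCP pose, the force, the opening and the grip force at its end, in the units of the state.
- read_state(): the state, without advancing time (a new reading comes with each control period).
- capture(name): name is "scene" or "top"; returns a dict with "color" (420x560x3 uint8, blue, green, red), "fovy" (degrees; the focal length in pixels is half the picture's height over the tangent of half this angle, whatever the lens; pixels are square), "cx", "cy" (the principal point, pixels), "camera_from_world" (4x4, takes a point from world to camera coordinates). Camera axes: x right, y up, looking along -z (the intrinsics and any distortion apply to the point x, -y, -z); pixel columns grow to the right and rows downward; lengths in m; the calibration is good to about 2 mm. A picture is of the moment at which its call begins. There is no depth.
- hand_in(): hands the job in; it is judged then, once.
The state is a dict: "time_s": time; "joint_positions": joint angles; "qvel": joint speeds; "tau": joint torques, N m; "position": TCP position; "tcp_rot": TCP orientation; "force": force on the tool from outside, world axes, zero at the start; "moment": the same for the moment, N m; "opening": opening from 0.0 (shut) to 1.0 (fully open); "grasp_force": force on a finger pad.
Only numpy, scipy, OpenCV 4.12 (cv2) and the standard library are available. Lean on these libraries where they do the work, as an engineer would, in place of code of your own. Each camera call takes 0.05 s, during which the arm holds its last target. There are 200 camera calls.

TASK

Get the small saucepan ready for frying: push it gently along the hob into the folding splash guard, handle still pointing out of the open front, until it comes up against the guard's back panel, about midway between the ends; then fold both wings of the guard in until each stops square to the back panel. Do it all by pushing with the fingertips or the outside of the fingers: never grip, lift or tip the saucepan, and leave the other things where they are.

Things in the scene. Friction and masses are not known exactly. Their poses are not given: they have to be found in the camera images.
- saucepan: small bright steel saucepan, 0.5 to 1 kg, slides on its flat bottom. Round bowl 146 mm across, rim 75 mm high; straight handle 18 mm wide, 51 to 93 mm high, which runs 158 mm out from this origin along -y. Origin: on the worktop under the root of the handle, 84 mm from the bowl's centre; +y points from handle to bowl, z up.
- pan_center (a point): centre of the saucepan's bowl, at the underside (73 mm from here to the wall all round)
- splash_guard: folding splash guard, bare sheet metal with red edging, standing firm on the hob (it does not slide): flat upright back panel 200 mm wide, 204 mm high to the top of the edging, and one hinged wing at each end. Origin: bottom middle of the panel's inner face. -x points out of the open front, +x through the panel, +y to its left end, z up.
- left_wing (a joint): hinge angle of the left wing (rad). 0: stands square to the back panel, pointing out of the open front, against its stop; grows to 1.5 as it swings outward (away from the other wing). Wing 150 mm long from the hinge, 4 mm sheet, 204 mm high. The stiff hinge (0.15 N m) stays where it is left.
- right_wing (a joint): hinge angle of the right wing, mirror image of the left: 0 square to the back panel against its stop, grows to 1.5 as it swings outward; same size and the same stiff hinge
- left_wing_edge (a point): middle of the left wing's free upright edge, 100 mm above the worktop
- left_wing_hinge (a point): point on the left wing's upright hinge axis, 100 mm above the worktop; 100 mm to +y of the guard's middle
- right_wing_edge (a point): middle of the right wing's free upright edge, 100 mm above the worktop
- right_wing_hinge (a point): point on the right wing's upright hinge axis, 100 mm above the worktop; 100 mm to -y of the guard's middle
- salt_box: bystander, to be left alone: wooden salt box with its lid shut, 102x114 mm, 86 mm high; origin under its middle
- pepper_mill: bystander, to be left alone: turned brown wooden pepper mill, 56 mm across, 155 mm high; origin under its middle
- spice_tin_black: bystander, to be left alone: white spice shaker with a black cap, 55 mm across, 94 mm high; origin under its middle
- oil_cruet: bystander, to be left alone: dark green oil bottle with a pourer, 60 mm across, 276 mm high; origin under its middle
- spoon_cup: bystander, to be left alone: empty tall steel cup, 69 mm across, 98 mm high; origin under its middle
- sauce_cup: bystander, to be left alone: small flared steel cup of red sauce, 65 mm across, 42 mm high; origin under its middle
- tongs: bystander, to be left alone: steel spring tongs lying flat, 237x54 mm, 22 mm high; their length is along their y axis; origin under its middle

How it is judged (in metres and radians):
On the way, in this order (a step that is already met when the one before it is completed fails the run):
1. the saucepan stands in the guard against its back panel, midway, handle out (x of pan_center in the frame of splash_guard above -0.087 m and y of pan_center in the frame of splash_guard between -0.02 and 0.02 m and angle between the y axis of saucepan and the x axis of splash_guard, either way round below 0.5 rad), for 0.2 s.
2. both wings are folded in, square to the back panel (value of joint each of left_wing, right_wing below 0.09 rad), for 0.2 s.
At the end, for the whole second after the job is handed in: The saucepan rests flat on the hob, within about 14 mm of the guard's back panel and 20 mm of midway between its ends, handle within 0.5 rad of straight out of the front; both wings are within 0.09 rad (5 degrees) of square (all of step 1 and all of step 2 and linear speed of saucepan below 0.01 m/s and height (world z) of pan_center below 0.005 m); the robot touches nothing.
It fails at once if the saucepan is lifted off the hob (height (world z) of pan_center above 0.012 m).
It fails at once if the saucepan is tipped (angle between saucepan's own z axis and vertical above 0.12 rad).
It fails at once if the saucepan is gripped or rammed: the fingers press on it with over 35 N (contact force between the fingers and saucepan above 35 N).
It fails at once if a bystander is shifted by more than 25 mm or knocked over (distance of any of salt_box, pepper_mill, spice_tin_black, oil_cruet, spoon_cup, sauce_cup, tongs from where it was at the start of the episode above 0.025 m).
It also fails if it takes over 64 s, if anything falls off the work surface, if the arm or the gripper's body presses on something with over 40 N, if the wrist force passes 120 N, or if a joint passes its speed limit or range.

## Working session

There is one attempt and no reset: what is moved stays moved. The work goes in short steps, Python scripts to look and compute and a tool call to move; the robot and the scene stay as the last step left them, time stands still between calls to the robot, and variables do not carry over. Pictures are saved under pics/ and viewed, at most 10 in all, crops included, and the job is handed in when it is done.

Besides the shell and the picture viewer there is one more tool, called after ">>>" by a JSON object that holds its "method" and its "body". jog_arm: Moves the arm, as the interface text tells. Its arguments: {"type":"object","properties":{"delta_pos":{"type":"array"},"turn":{"type":"array"},"grip":{"type":"array"}},"required":["delta_pos","turn","grip"]}

```bash
mkdir -p pics
cat > h.py <<'E'
from rig import *
import numpy as np, cv2
def snap(n,f):
    c=capture(n); cv2.imwrite('pics/'+f,cv2.resize(c['color'],(800,600))); return c
def ray(c,u,v):  # u,v in 800x600 picture px
    u=u*.7;v=v*.7
    f=210/np.tan(np.radians(c['fovy'])/2); T=np.array(c['camera_from_world'])
    d=np.array([(u-c['cx'])/f,-(v-c['cy'])/f,-1]); R=T[:3,:3]
    return -R.T@T[:3,3], R.T@d
def onz(c,u,v,z):
    o,d=ray(c,u,v); return (o+d*(z-o[2])/d[2]).round(4)
def tri(c1,p1,c2,p2):
    o1,d1=ray(c1,*p1);o2,d2=ray(c2,*p2)
    s=np.linalg.lstsq(np.c_[d1,-d2],o2-o1,rcond=None)[0]
    a,b=o1+s[0]*d1,o2+s[1]*d2
    return ((a+b)/2).round(4),np.linalg.norm(a-b).round(4)
def proj(c,p):
    f=210/np.tan(np.radians(c['fovy'])/2); q=np.array(c['camera_from_world'])@np.r_[p,1]
    return np.array([c['cx']-f*q[0]/q[2],c['cy']+f*q[1]/q[2]])/.7
E
python3 - <<'E'
from h import *
import pickle
d={n:snap(n,n+'0.png') for n in('scene','top')}
pickle.dump(d,open('c0.pkl','wb'))
for n in d: print(n,{k:v for k,v in d[n].items() if k!='color'})
s=read_state(); print(s['position'],s['tcp_rot'],s['force'],s['time_s'])
E
```

```text
scene {'fovy': 50.163065693344166, 'cx': 281.4792864307587, 'cy': 214.60523941714828, 'camera_from_world': array([[ 0.8914793 , -0.45270735,  0.01790872, -0.48607392],
       [ 0.30866487,  0.6358139 ,  0.7074367 , -0.23859914],
       [-0.3316484 , -0.62513738,  0.70654978, -1.52469418],
       [ 0.        ,  0.        ,  0.        ,  1.        ]])}
top {'fovy': 47.91786056202377, 'cx': 292.74018717448735, 'cy': 202.17584556118203, 'camera_from_world': array([[-0.01349891, -0.99990395, -0.00314185,  0.00919679],
       [ 0.99365525, -0.01376529,  0.11162331, -0.54812643],
       [-0.11165584, -0.00161513,  0.99374562, -1.50843751],
       [ 0.        ,  0.        ,  0.        ,  1.        ]])}
[0.16809124 0.60128176 0.22163926] [[-9.63007640e-01  2.69472694e-01 -8.68066682e-04]
 [ 2.69473859e-01  9.63006048e-01 -1.78650371e-03]
 [ 3.54539498e-04 -1.95433800e-03 -9.99998027e-01]] [0.47868582 0.31760179 0.40966051] 0.1
```

View pics/scene0.png

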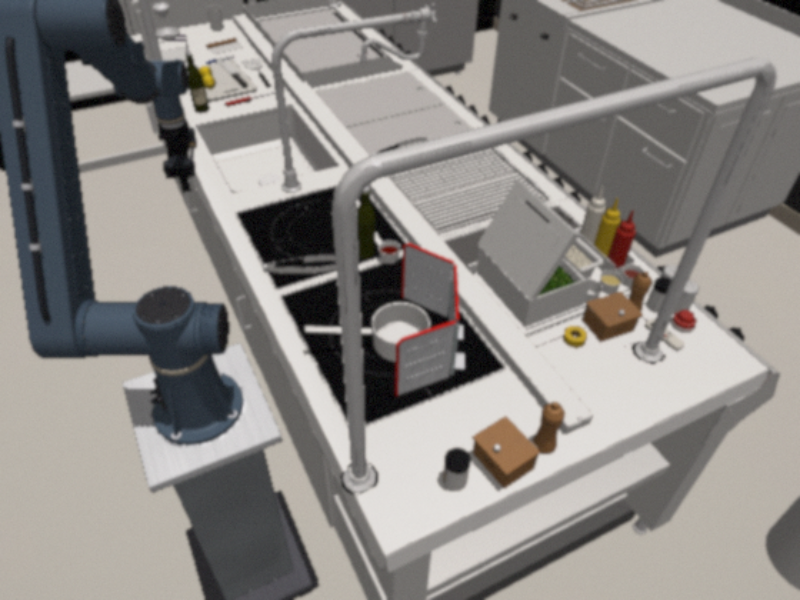

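View pics/top0.png

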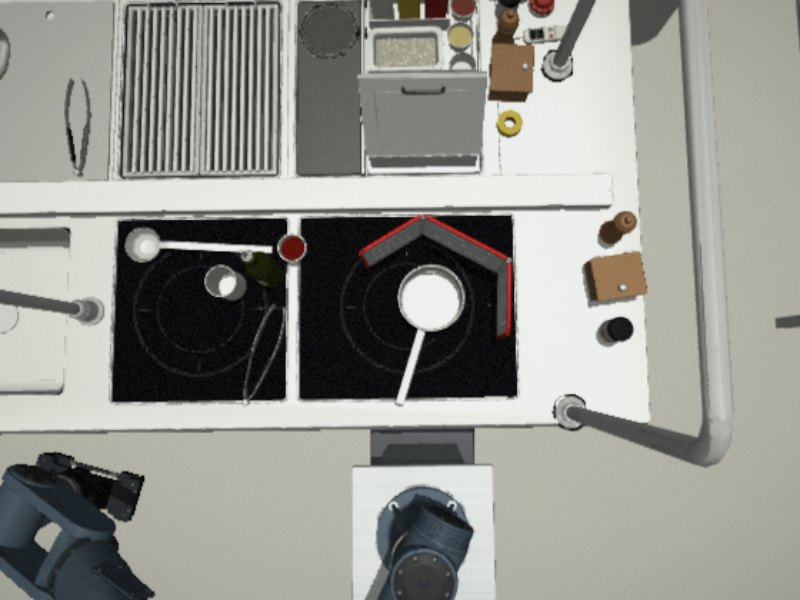

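The top view shows the guard's panel from (423,217) to (510,262). Its wing tips are at about (362,258) and (503,338). The bowl is at (431,298) and the handle tip at (401,403). I'll enlarge both views of this area.

Run:
```python
from h import *
import pickle
d=pickle.load(open('c0.pkl','rb'))
a=d['top']['color'][140:290,235:375]; b=d['scene']['color'][160:285,200:340]
a=cv2.resize(a,None,fx=2.8,fy=2.8*1,interpolation=cv2.INTER_CUBIC); b=cv2.resize(b,None,fx=2.8,fy=2.8,interpolation=cv2.INTER_CUBIC)
H=max(a.shape[0],b.shape[0]); b=cv2.copyMakeBorder(b,0,H-b.shape[0],0,0,cv2.BORDER_CONSTANT)
cv2.imwrite('pics/crop0.png',np.hstack([a,b])); print(a.shape,b.shape)
```

```text
(420, 392, 3) (420, 392, 3)
```

View pics/crop0.png

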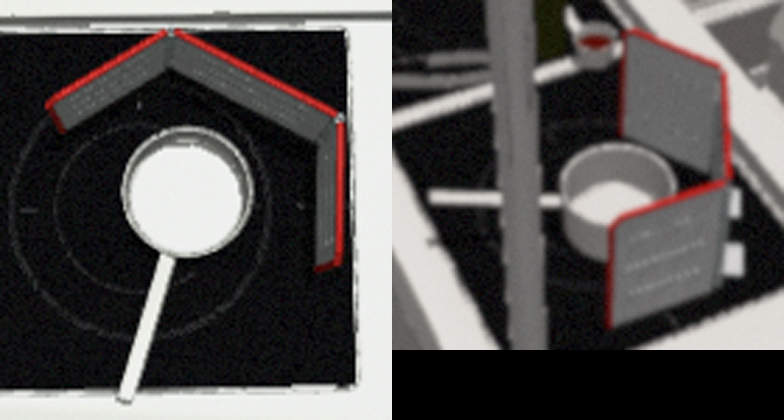

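Run:
```python
from h import *
import pickle
d=pickle.load(open('c0.pkl','rb')); t,s=d['top'],d['scene']
A=lambda x,y:((235+x/2.8)/.7,(140+y/2.8)/.7)
B=lambda x,y:((200+(x-392)/2.8)/.7,(160+y/2.8)/.7)
for n,p,q in [('LH',(171,35),(721,70)),('RH',(339,118),(728,181)),('LT',(49,104),(628,33)),('RT',(339,264),(613,220)),
  ('rimL',(122,191),None),('rimR',(253,191),None),('rimN',(187,257),None),('rimF',(187,126),None),('rimc',(187,192),(618,180)),('htip',(125,402),(432,197))]:
    z=.204 if n[1] in'HT' else .075
    if n=='htip': z=.09
    print(n,onz(t,*A(*p),z), tri(t,A(*p),s,B(*q)) if q else '')
for n,p,z in [('mill',(625,218),.155),('salt',(617,275),.08),('black',(622,328),.094),('sauce',(292,248),.042),('tongs near',(248,402),.01),('tongs top',(280,308),.01),('oil',(247,257),.276)]:
    print(n,onz(t,*p,z))
```

```text
LH [ 0.6747 -0.0103  0.204 ] (array([ 0.6774, -0.0111,  0.2005]), np.float64(0.0042))
RH [ 0.5846 -0.183   0.204 ] (array([ 0.5867, -0.1842,  0.2002]), np.float64(0.0032))
LT [0.6035 0.1174 0.204 ] (array([0.609 , 0.1173, 0.1902]), np.float64(0.0067))
RT [ 0.4337 -0.1787  0.204 ] (array([ 0.4369, -0.1804,  0.2014]), np.float64(0.0067))
rimL [0.5247 0.0466 0.075 ] 
rimR [ 0.5226 -0.1011  0.075 ] 
rimN [ 0.4493 -0.0255  0.075 ] 
rimF [ 0.5977 -0.0278  0.075 ] 
rimc [ 0.5225 -0.0267  0.075 ] (array([ 0.5239, -0.0274,  0.0834]), np.float64(0.0048))
htip [0.2905 0.0452 0.09  ] (array([0.2945, 0.0438, 0.0905]), np.float64(0.0084))
mill [ 0.6791 -0.4384  0.155 ]
salt [ 0.5673 -0.438   0.08  ]
black [ 0.4495 -0.4393  0.094 ]
sauce [0.6446 0.2881 0.042 ]
tongs near [0.2974 0.3915 0.01  ]
tongs top [0.5105 0.3208 0.01  ]
oil [0.5869 0.3302 0.276 ]
```

Measured in world axes:

| Item | Position or angle |
|---|---|
| Guard +x axis | yaw about -27.5° |
| Panel middle | about (0.630, -0.097) |
| Bowl centre | (0.523, -0.027) |
| Handle | yaw -17° |
| Left wing | open about 33° |
| Right wing | open about 26° |

The lengths agree with the text. The plan is to straddle the handle with the open fingers and push the bowl wall with both.

>>> {"method": "jog_arm", "body": {"delta_pos": [[25.8, -59, 0], [25.8, -59, 0], [25.8, -59, 0], [25.8, -59, 0], [25.8, -59, 0], [25.8, -59, 0], [25.8, -59, 0], [25.8, -59, 0], [25.8, -59, 0], [25.8, -59, 0], [25.8, -59, 0], [25.8, -59, 0]], "turn": [-6, -6, -6, -6, -6, -6, -6, -6, -6, -6, -6, -6], "grip": [0, 0, 0, 0, 0, 0, 0, 0, 0, 0, 0, 0]}}

```text
time_s: 1.6
position: [0.4268, 0.0106, 0.2223]
tcp_rot: [[-0.928, 0.372, -0.0], [0.372, 0.928, 0.0], [0.0, 0.0, -1.0]]
force: [0.7, 0.7, -0.4]
opening: 1.004
grasp_force: 0.0
```

>>> {"method": "jog_arm", "body": {"delta_pos": [[0, 0, -5], [0, 0, -10], [0, 0, -10], [0, 0, -10]], "turn": [0, 0, 0, 0], "grip": [0, 0, 0, 0]}}

```text
time_s: 2.1
position: [0.4266, 0.0126, 0.1235]
tcp_rot: [[-0.93, 0.367, 0.001], [0.367, 0.93, -0.0], [-0.001, 0.0, -1.0]]
force: [1.1, -0.0, 0.1]
opening: 1.002
grasp_force: 0.0
```

Run:
```python
from h import *
t=capture('top');s=capture('scene')
a=t['color'][140:290,235:375]; b=s['color'][140:290,190:330]
cv2.imwrite('pics/crop1.png',cv2.resize(np.hstack([a,b]),None,fx=2.8,fy=2.8,interpolation=cv2.INTER_CUBIC))
```

```text
(no output)
```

View pics/crop1.png

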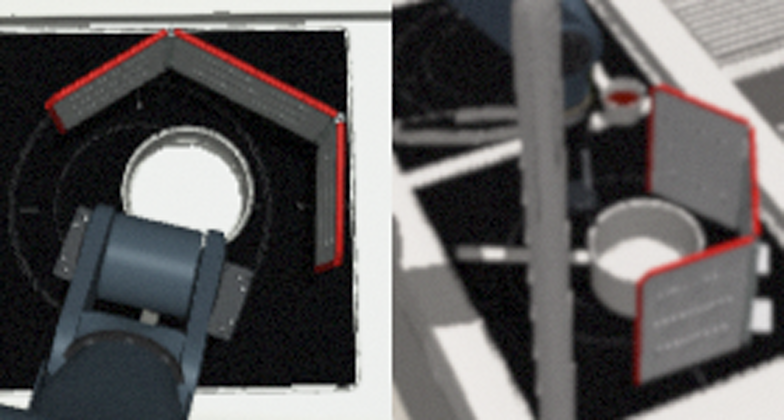

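The fingers straddle the handle evenly and stand short of the bowl, so I'm lowering.

>>> {"method": "jog_arm", "body": {"delta_pos": [[0, 0, -4], [0, 0, -8.3], [0, 0, -8.3], [0, 0, -8.3]], "turn": [0, 0, 0, 0], "grip": [0, 0, 0, 0]}}

```text
time_s: 2.7
position: [0.4275, 0.0117, 0.0412]
tcp_rot: [[-0.93, 0.368, 0.003], [0.368, 0.93, -0.001], [-0.003, 0.0, -1.0]]
force: [0.3, 0.2, 0.3]
opening: 1.003
grasp_force: 0.0
```

>>> {"method": "jog_arm", "body": {"delta_pos": [[1, -0.2, 0], [2, -0.4, 0], [3, -0.7, 0], [3.5, -0.9, 0], [4, -1.2, 0], [4.4, -1.5, 0], [4.8, -1.9, 0], [5.2, -2.2, 0], [5.6, -2.6, 0], [6, -2.9, 0], [6.3, -3.2, 0], [6.6, -3.5, 0]], "turn": [-2, -4, -5.5, -5.5, -5.5, -5.5, -5.5, -5.5, -5.5, -5.5, -5.5, -5.5], "grip": [0, 0, 0, 0, 0, 0, 0, 0, 0, 0, 0, 0]}}

```text
time_s: 4.2
position: [0.4927, -0.0234, 0.0395]
tcp_rot: [[-0.89, 0.456, 0.0], [0.456, 0.89, -0.0], [-0.0, 0.0, -1.0]]
force: [-1.7, 2.1, 0.3]
opening: 1.004
grasp_force: 1.4
```

Run:
```python
from h import *
t=capture('top');s=capture('scene')
a=t['color'][140:290,235:375]; b=s['color'][140:290,190:330]
cv2.imwrite('pics/crop2.png',cv2.resize(np.hstack([a,b]),None,fx=2.8,fy=2.8,interpolation=cv2.INTER_CUBIC))
print(read_state()['force'])
```

```text
[ 0.08806227 -0.46371048 -0.63178585]
```

View pics/crop2.png

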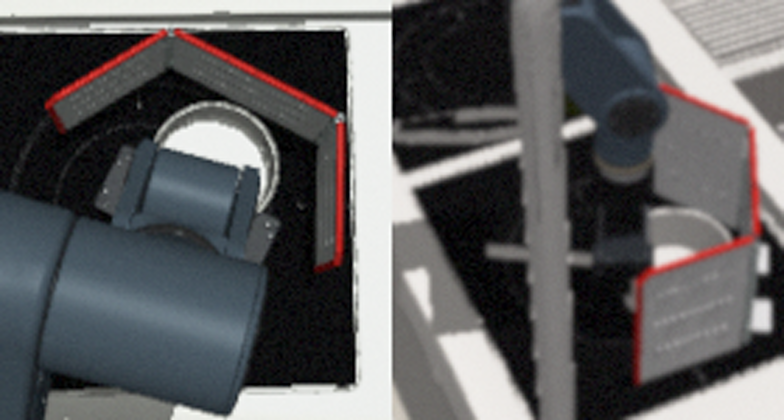

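The bowl is nearly in: its rim spans about x 153–279 in the crop, with the top at y 101. It is centred, with roughly 1 cm still to go. I'll push slowly along the guard axis and watch the force.

>>> {"method": "jog_arm", "body": {"delta_pos": [[0.2, -0.1, 0], [0.4, -0.2, 0], [0.5, -0.3, 0], [0.6, -0.35, 0], [0.7, -0.4, 0], [0.8, -0.45, 0]], "turn": [0, 0, 0, 0, 0, 0], "grip": [0, 0, 0, 0, 0, 0]}}

```text
time_s: 5.05
position: [0.5003, -0.0276, 0.0395]
tcp_rot: [[-0.89, 0.456, -0.0], [0.456, 0.89, 0.0], [0.0, -0.0, -1.0]]
force: [-3.1, 0.4, -0.5]
opening: 0.998
grasp_force: 1.3
```

>>> {"method": "jog_arm", "body": {"delta_pos": [[0.1, -0.05, 0], [0.2, -0.1, 0], [0.3, -0.15, 0]], "turn": [0, 0, 0], "grip": [0, 0, 0]}}

```text
time_s: 5.42
position: [0.5034, -0.0292, 0.0395]
tcp_rot: [[-0.89, 0.456, 0.0], [0.456, 0.89, -0.0], [-0.0, 0.0, -1.0]]
force: [-1.6, 1.8, 0.7]
opening: 0.997
grasp_force: 1.3
```

>>> {"method": "jog_arm", "body": {"delta_pos": [[0.1, -0.05, 0], [0.2, -0.1, 0]], "turn": [0, 0], "grip": [0, 0]}}

```text
time_s: 5.68
position: [0.5055, -0.0302, 0.0396]
tcp_rot: [[-0.89, 0.456, 0.0], [0.456, 0.89, -0.0], [-0.0, 0.0, -1.0]]
force: [-1.6, 0.8, -0.4]
opening: 0.997
grasp_force: 1.3
```

>>> {"method": "jog_arm", "body": {"delta_pos": [[0.1, -0.05, 0], [0.2, -0.1, 0]], "turn": [0, 0], "grip": [0, 0]}}

```text
time_s: 5.92
position: [0.5069, -0.0309, 0.0395]
tcp_rot: [[-0.89, 0.456, -0.001], [0.456, 0.89, 0.0], [0.001, -0.0, -1.0]]
force: [-4.1, 3.2, 1.7]
opening: 1.002
grasp_force: 2.0
```

>>> {"method": "jog_arm", "body": {"delta_pos": [[0.1, -0.05, 0], [0.1, -0.05, 0]], "turn": [0, 0], "grip": [0, 0]}}

```text
time_s: 6.18
position: [0.507, -0.031, 0.0395]
tcp_rot: [[-0.89, 0.456, -0.003], [0.456, 0.89, 0.001], [0.003, -0.0, -1.0]]
force: [-4.8, 2.7, 2.1]
opening: 0.998
grasp_force: 2.4
```

The tool has stalled with the force rising, so the bowl is against the panel. I'll back off straight and lift.

>>> {"method": "jog_arm", "body": {"delta_pos": [[-0.6, 0.3, 0], [-1.8, 0.9, 0], [-3, 1.5, 0], [-3.6, 1.8, 0], [-3.6, 1.8, 0], [-3.6, 1.8, 5], [-3.6, 1.8, 11], [-3.6, 1.8, 17], [-3.6, 1.8, 22], [-3.6, 1.8, 22]], "turn": [0, 0, 0, 0, 0, 0, 0, 0, 0, 0], "grip": [0, 0, 0, 0, 0, 0, 0, 0, 1, 1]}}

```text
time_s: 7.42
position: [0.4757, -0.0145, 0.2639]
tcp_rot: [[-0.89, 0.456, 0.011], [0.456, 0.89, -0.003], [-0.012, 0.002, -1.0]]
force: [0.5, -0.2, -0.0]
opening: 0.853
grasp_force: 0.0
```

Run:
```python
from h import *
t=capture('top');s=capture('scene')
a=t['color'][140:290,235:375]; b=s['color'][140:290,190:330]
cv2.imwrite('pics/crop3.png',cv2.resize(np.hstack([a,b]),None,fx=2.8,fy=2.8,interpolation=cv2.INTER_CUBIC))
```

```text
(no output)
```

View pics/crop3.png

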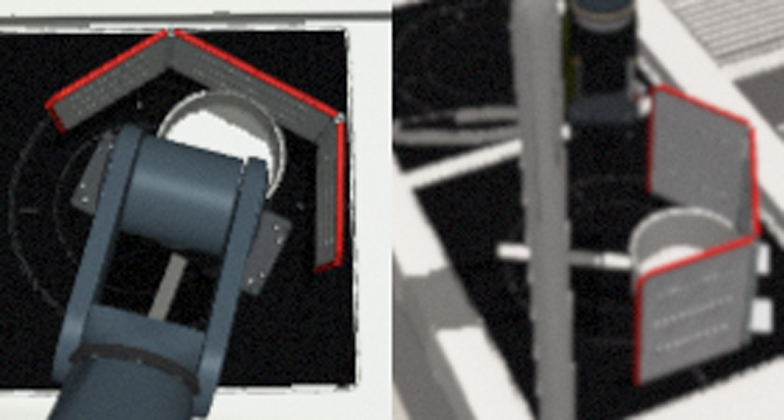

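The pan sits against the panel with its rim top at crop (221,88). That gives a centre of about (-0.073, 0.001) in the guard frame, with the handle out the front. Next is the left wing: closed fingers go over its top and down on the outside.

>>> {"method": "jog_arm", "body": {"delta_pos": [[4.5, 4, 0], [9, 8, 0], [13.5, 12, 0], [18, 15.8, 0], [18, 15.8, 0], [18, 15.8, 0], [18, 15.8, -4], [18, 15.8, -8], [18, 15.8, -11], [18, 15.8, -11]], "turn": [0, 0, 0, 0, 0, 0, 0, 0, 0, 0], "grip": [1, 1, 1, 1, 1, 1, 1, 1, 1, 1]}}

```text
time_s: 8.78
position: [0.6487, 0.1429, 0.1465]
tcp_rot: [[-0.889, 0.457, -0.008], [0.457, 0.889, -0.001], [0.007, -0.004, -1.0]]
force: [-0.3, -0.2, -0.5]
opening: 0.008
grasp_force: 0.0
```

Run:
```python
from h import *
t=capture('top');s=capture('scene')
a=t['color'][120:290,225:375]; b=s['color'][120:290,190:330]
cv2.imwrite('pics/crop4.png',cv2.resize(np.hstack([a,b]),None,fx=2.7,fy=2.7,interpolation=cv2.INTER_CUBIC))
```

```text
(no output)
```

View pics/crop4.png

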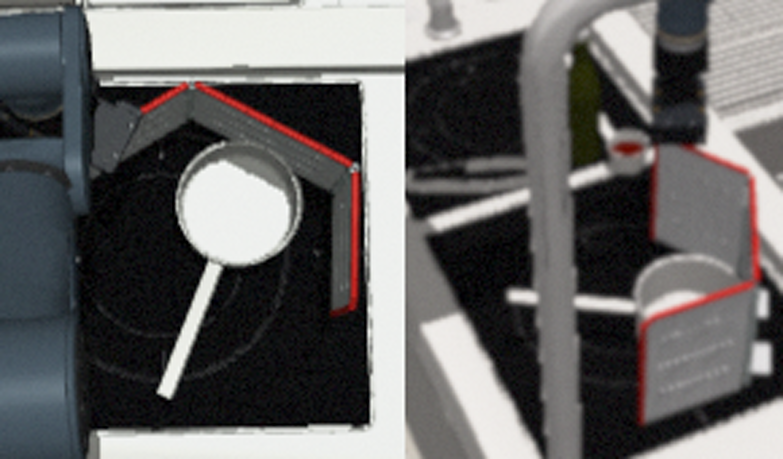

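The pan is well seated, with its rim centre at about (238,203) in the crop and its handle out the front. The fingers are behind the left wing, so I'll push it in.

>>> {"method": "jog_arm", "body": {"delta_pos": [[-0.9, -0.8, 0], [-1.8, -1.6, 0], [-2.7, -2.4, 0], [-3.6, -3.2, 0], [-4.4, -4, 0], [-5.2, -4.8, 0], [-6, -5.6, 0], [-6.8, -6.3, 0], [-7.4, -6.9, 0], [-7.9, -7.4, 0], [-7.9, -7.4, 0]], "turn": [0, 0, 0, 0, 0, 0, 0, 0, 0, 0, 0], "grip": [1, 1, 1, 1, 1, 1, 1, 1, 1, 1, 1]}}

```text
time_s: 10.25
position: [0.5763, 0.0727, 0.1499]
tcp_rot: [[-0.889, 0.458, 0.008], [0.458, 0.889, 0.005], [-0.004, 0.008, -1.0]]
force: [6.5, 10.2, -2.9]
opening: 0.005
grasp_force: 5.3
```

>>> {"method": "jog_arm", "body": {"delta_pos": [[-0.2, -0.3, 0], [-0.2, -0.3, 0]], "turn": [0, 0], "grip": [1, 1]}}

```text
time_s: 10.5
position: [0.5764, 0.0727, 0.15]
tcp_rot: [[-0.889, 0.459, 0.012], [0.459, 0.888, 0.01], [-0.006, 0.014, -1.0]]
force: [11.9, 17.8, -6.3]
opening: 0.003
grasp_force: 10.0
```

The left wing is hard against its stop. I'm moving over to the right wing's outside.

>>> {"method": "jog_arm", "body": {"delta_pos": [[0.9, 1.7, 0], [1.4, 2.7, 0], [1.4, 2.7, 3], [1.4, 2.7, 8], [1.4, 2.7, 11], [1.4, 2.7, 11], [-1.5, -4, 11], [-4, -10, 11], [-6.5, -16, 11], [-9, -22, 11], [-12.2, -29.5, 11], [-12.2, -29.5, 11]], "turn": [0, 0, 0, 0, 0, 0, 0, 0, 0, 0, 0, 0], "grip": [1, 1, 1, 1, 1, 1, 1, 1, 1, 1, 1, 1]}}

```text
time_s: 12.0
position: [0.4469, -0.2295, 0.2578]
tcp_rot: [[-0.889, 0.458, -0.003], [0.458, 0.889, 0.002], [0.004, -0.0, -1.0]]
force: [0.6, 0.2, -0.3]
opening: 0.005
grasp_force: 0.0
```

Run:
```python
from h import *
t=capture('top');s=capture('scene')
a=t['color'][120:320,225:425]; b=s['color'][120:320,190:390]
cv2.imwrite('pics/crop5.png',cv2.resize(np.hstack([a,b]),None,fx=2,fy=2,interpolation=cv2.INTER_CUBIC))
print(read_state()['position'])
```

```text
[ 0.4470716  -0.23053688  0.25785556]
```

View pics/crop5.png

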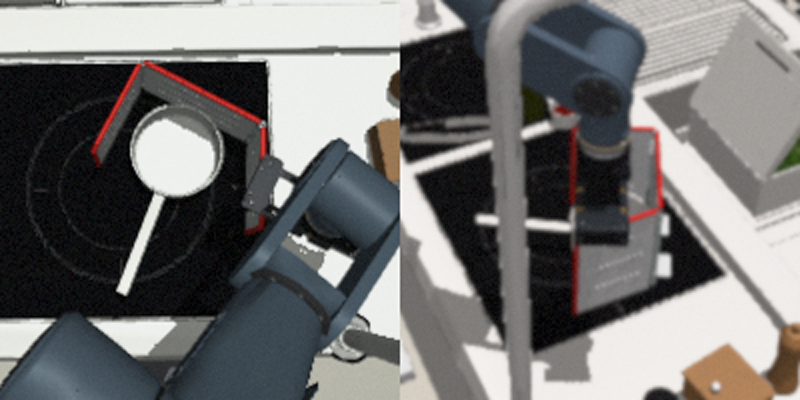

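The left wing is square and the fingers stand outside the right wing. Lowering now, then pushing.

>>> {"method": "jog_arm", "body": {"delta_pos": [[0, 0, -4], [0, 0, -8], [0, 0, -11], [0, 0, -11], [0.1, 1, -11], [0.2, 2, -11], [0.3, 3, -11], [0.4, 4, -11], [0.5, 5, -11], [0.6, 6, -11], [0.7, 7, -11], [0.8, 7.6, -11]], "turn": [0, 0, 0, 0, 0, 0, 0, 0, 0, 0, 0, 0], "grip": [1, 1, 1, 1, 1, 1, 1, 1, 1, 1, 1, 1]}}

```text
time_s: 13.6
position: [0.4572, -0.1508, 0.1494]
tcp_rot: [[-0.89, 0.456, -0.0], [0.456, 0.89, 0.0], [0.001, 0.0, -1.0]]
force: [1.0, -0.5, 0.4]
opening: 0.002
grasp_force: 0.6
```

>>> {"method": "jog_arm", "body": {"delta_pos": [[0.1, 0.2, 0], [0.1, 0.2, 0]], "turn": [0, 0], "grip": [1, 1]}}

```text
time_s: 13.85
position: [0.4581, -0.1492, 0.1494]
tcp_rot: [[-0.89, 0.456, -0.001], [0.456, 0.89, 0.001], [0.001, 0.0, -1.0]]
force: [0.7, 0.6, -0.1]
opening: 0.004
grasp_force: 0.0
```

>>> {"method": "jog_arm", "body": {"delta_pos": [[0.15, 0.3, 0], [0.3, 0.55, 0], [0.4, 0.8, 0], [0.4, 0.8, 0]], "turn": [0, 0, 0, 0], "grip": [1, 1, 1, 1]}}

```text
time_s: 14.35
position: [0.4626, -0.1414, 0.1496]
tcp_rot: [[-0.89, 0.456, 0.001], [0.456, 0.89, 0.0], [-0.0, 0.0, -1.0]]
force: [-0.2, 0.4, -0.0]
opening: 0.004
grasp_force: 0.0
```

>>> {"method": "jog_arm", "body": {"delta_pos": [[0.15, 0.3, 0], [0.3, 0.55, 0], [0.3, 0.55, 0]], "turn": [0, 0, 0], "grip": [1, 1, 1]}}

```text
time_s: 14.72
position: [0.464, -0.1387, 0.1496]
tcp_rot: [[-0.891, 0.454, -0.003], [0.454, 0.891, -0.005], [0.001, -0.006, -1.0]]
force: [-6.7, -10.9, 1.1]
opening: 0.003
grasp_force: 6.6
```

Run:
```python
from h import *
t=capture('top');s=capture('scene')
a=t['color'][120:320,225:425]; b=s['color'][120:320,190:390]
cv2.imwrite('pics/crop6.png',cv2.resize(np.hstack([a,b]),None,fx=2,fy=2,interpolation=cv2.INTER_CUBIC))
s=read_state();print(s['position'],s['force'])
```

```text
[ 0.46403561 -0.13866484  0.14961264] [ -7.22132707 -10.99026252   0.9792856 ]
```

View pics/crop6.png

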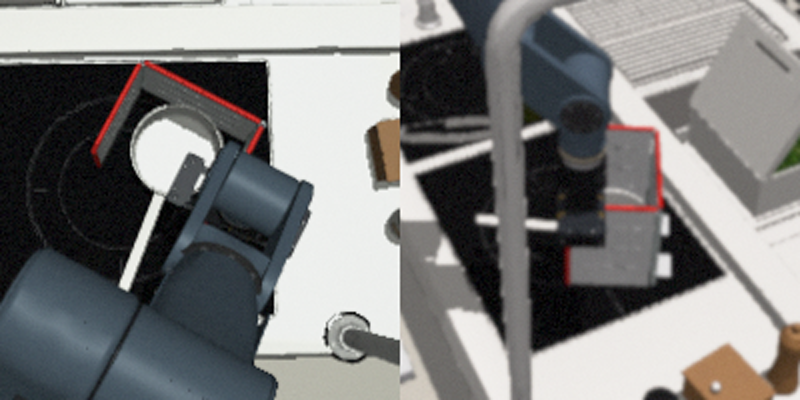

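The right wing is on its stop at 13 N. I'll back off and lift clear.

>>> {"method": "jog_arm", "body": {"delta_pos": [[-0.9, -1.7, 0], [-1.8, -3.4, 0], [-1.8, -3.4, 0], [-1.8, -3.4, 4], [-1.8, -3.4, 9], [-1.8, -3.4, 13], [-6, -1, 15], [-6, 3, 15], [-6, 8, 15], [-6, 13, 15], [-6, 18, 15], [-6, 18, 15]], "turn": [0, 0, 0, 0, 0, 0, 0, 0, 0, 0, 0, 0], "grip": [1, 1, 1, 1, 1, 1, 1, 1, 1, 1, 1, 1]}}

```text
time_s: 16.32
position: [0.4044, 0.0476, 0.2996]
tcp_rot: [[-0.893, 0.45, -0.0], [0.45, 0.893, 0.001], [0.001, 0.001, -1.0]]
force: [0.3, 0.1, 0.0]
opening: 0.005
grasp_force: 0.0
```

Run:
```python
from h import *
t=capture('top');s=capture('scene')
a=t['color'][140:290,235:375]; b=s['color'][140:290,190:330]
cv2.imwrite('pics/crop7.png',cv2.resize(np.hstack([a,b]),None,fx=2.8,fy=2.8,interpolation=cv2.INTER_CUBIC))
```

```text
(no output)
```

View pics/crop7.png

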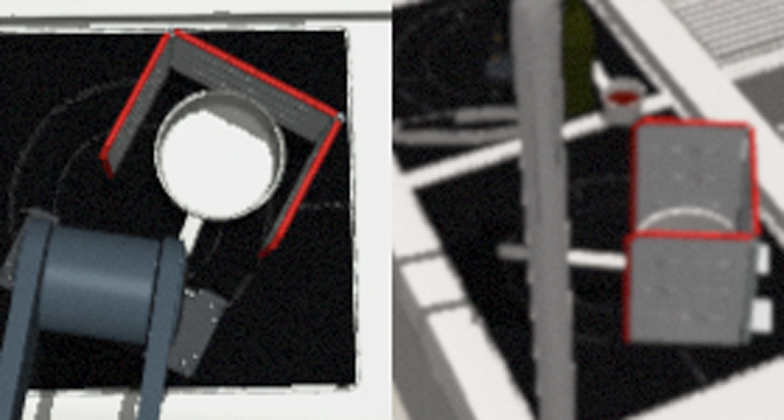

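Both wings are square: their edges run parallel at about 29°, to (103,157) and (265,252) in the crop. The pan is against the panel midway, and the tool is clear.

```bash
python3 -c "
from rig import *
print(hand_in())"
```

```text
the job is handed in; nothing more can be done
None
```

I handed the job in after about 16 s of robot time, with the saucepan against the back panel about midway, handle out the front, and both wings folded in to their stops; no verdict came back.

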